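Clamp a circuit board in the sloping board holder

TASK

A circuit board lies loose in the sloping board holder, whose sliding jaw is parked behind the bump on its rail. Lift the sliding jaw by its black grip over the bump, let it down again and slide it up gently until it has pushed the board home against the stop jaw and grips it firmly on its sprung face, without crushing it; then turn the knob on the sliding jaw clockwise as far as it will go, so that the jaw is locked, and let go. Do not disturb the things lying round the holder.

Things in the scene. Friction and masses are not known exactly. Their poses are not given: they have to be found in the camera images.
- holder: Aluminium board holder, foot 118 x 296 mm, fixed. Origin: centre of its foot, on the bench; y along its rails, towards the sliding jaw's parked end; its bed rises along x at 25 deg: v = up the slope, n = square out of it (leans 25 deg from vertical to -x). n = 0 (board's underside) is 75 mm up at v = 0. Bars (v, mm): lower -62..-42, ledge up to n 8; support 0..12; steel rail 40..64, top n 12.
- bump_top (a point): Top middle of the steel detent bump on the guide rail: 10 mm long along y, 20 mm wide, 6.5 mm higher than the rail's top. Its axes are the bed's, as for all points on the holder: x = v, y along the rails, z = n.
- lift_grip (a point): Where to take the sliding jaw's black lift grip: an upright fin 12 mm thick along y, 32 mm long along v, its top 10 mm above this point along n; the jaw arm it stands on is 18 mm below this point. Both y sides are free. Bed axes. The jaw's saddle begins 25 mm farther up the slope; its top is 2 mm lower than this point and carries the knob.
- jaw_face (a point): Middle of the sliding jaw's sprung black face plate, which looks to -y, to the board; 34 mm long along v, 14 mm below to 8 mm above this point along n. Bed axes. Unloaded it is 29 mm down the slope, 10 mm to -y and 35 mm lower (n) than lift_grip. It gives 1 mm per 4 N, up to 4 mm, then is hard. The rail's rub (9 N) keeps the grip when the jaw is let go.
- jaw_travel (a joint): Travel of the sliding jaw along the rail, m: 0 at the parked end, growing to the holder's -y, at most 0.090; starts at 0 to 0.005. With the jaw down the bump stops it hard at 0.006; from 0.029 on it can come down again, past the bump. It meets the board at 0.035 to 0.046; the stop jaw is preset anywhere such that the board comes home at 0.050 to 0.070: this must be felt. Rubs with 9 N.
- jaw_lift (a joint): How far the sliding jaw stands up from its rail along n, m: 0 down, 0.011 fully up (hard stop). It must be above 0.007 to pass the bump. A spring and its weight pull it down with 6 to 8 N; it does not stay up by itself. Its face still covers the board's edge while it is up.
- knob_grip (a point): Middle of the black bar knob on the sliding jaw's saddle, on its axis n (leans 25 deg). Bar 52 mm long, 13 mm wide, 22 mm tall, 11 mm of it below this point; the hub under it is 28 mm wide, the saddle's top 26 mm below this point. z = n, y = along the bar, which lies along the rail at knob 0. Lies 44 mm up the slope, 20 mm to +y and 24 mm higher (n) than lift_grip.
- clamp_knob (a joint): Turn of the clamp knob, rad: 0 loose, growing clockwise as seen from above (looking down along its axis), hard end at 1.5. It starts at 0.1 to 0.4. From 0.95 on it presses a shoe on the rail's flank and locks the jaw, travel and lift alike. Takes about 0.2 to 0.35 N m, more at the hard end; stays where it is left.
- board: Green circuit board lying loose on the bed's lower bar and support bar, 100 mm long along its own y (along the rails), 70 mm along its own x, 2 mm thick, with components up to 11 mm above it. Origin 3 mm under the middle of the board's underside; z square to the board. 30 g; grip it with at least 2 N, at most 18 N.
- board_stop_end (a point): Middle of the board's end edge nearer the stop jaw (its -y end).
- board_jaw_end (a point): Middle of the board's end edge nearer the sliding jaw (its +y end).
- cutters: Side cutters with red handles, 128 mm long, lying on the bench on the holder's low side. Leave them.
- spare_board: Smaller blue circuit board, 50 x 70 mm, lying on the bench on the holder's low side. Leave it.
- parts_bin: Small navy parts bin, 137 x 89 x 65 mm, on the bench to the right of the holder. Leave it.
Not all that is in view belongs to the job. There is more than one size of the board; the one meant has the size given above.

How it is judged:
By the outcome, as a careful person would: the job done as asked, in the order asked, and still so for the second after the job is handed in, with the robot touching nothing.
It also fails if it takes over 54 s, if anything falls off the work surface, if the arm or the gripper's body presses on something with over 40 N, if the wrist force passes 120 N, or if a joint passes its speed limit or range.

ROBOT

A 7-joint arm with a two-finger parallel gripper is mounted at the origin on the work surface; the furniture and walls round the work are solid. World frame = base frame: x ahead of the robot, y to its left, z up, the work surface at z = 0. Lengths are in m, angles in rad, forces in N, time in s.
With the tool pointing down it reaches from about 0.35 to 0.9 m from the base axis. Payload 19.9 kg.
Tool frame: the origin (TCP) lies midway between the tips of the shut fingers; the grasp point (between the pads) lies 19 mm behind it; z points along the fingers, y is the line along which they close (so a half turn about z gives the same grasp; the last joint's range is limited). The gripper opens to 94 mm and grips with 3 to 60 N. Pads are 16 mm wide; open, the fingers measure 119 mm over their backs; the gripper's body (75 mm by 177 mm) begins 78 mm behind the grasp point.
Start: joints at [-0.042, 0.417, -0.01, 1.614, 0.005, 1.111, -0.053], TCP at [0.625, 0, 0.205] pointing down, gripper open.
Joint ranges: [-2.81, 2.81], [-0.39, 2.02], [-1.27, 1.25], [0.06, 2.57], [-1.19, 4.33], [0.19, 2], [-2.82, 2.82]. Speed limits (rad/s): [1.89, 1.89, 2.39, 2.39, 3.01, 3.01, 3.01].

INTERFACE

Orientations are given as a unit quaternion [x, y, z, w].
In Python, from workcell import arm, optics gives the robot as it stands.
- The arm moves only by the shell command python3 -m crank 'ROWS' [OPENING]. ROWS is JSON, a list of rows, each an object of numbers: "x", "y", "z": the shift along the tool's x, y, z each as a share of 0.04 m, from -1 to 1; "wx", "wy", "wz": the turn, a rotation vector about the tool's x, y, z each as a share of 0.12 rad, from -1 to 1. In form: [{"x": .., "y": .., "z": .., "wx": .., "wy": .., "wz": ..}, ...]. A call has 1 to 10 rows; each row shifts and turns the commanded pose from where the row before left it, along the tool's axes as they then stand; what a row does not reach is not made up. A row lasts 1/12 s, in which the tool goes at most 41.7 mm and 7.16 degrees, less where a joint would pass 70% of its speed; a pose out of reach is approached as far as the arm can. A call with a number of a shift or a turn outside -1 to 1 is refused whole. A call with a gripper value outside its range is refused whole. OPENING is the opening, from 0 (shut) to 1 (fully open), set as the call begins (- or left out, the last holds). The fingers move at their own pace and stop on an object; the grip force is fixed at half the most. Time passes only in rows, so rows that do not move let the fingers close. It gives the time, the measured TCP pose, the force, the opening and the grip force at its end, in the units of the state.
- arm.sense(): the state, without advancing time (a new reading comes with each control period).
- optics.camera(name): name is "scene" or "side" or "wrist"; returns (picture, depth): 420x560x3 uint8, red, green, blue; 420x560 float32, m along the optical axis (not along the pixel's ray), 0 where there is no reading.
- optics.calibration(name): a dict with "fovy" (degrees; the focal length in pixels is half the picture's height over the tangent of half this angle, whatever the lens; pixels are square), "cx", "cy" (the principal point, pixels), "D" ([k1, k2, p1, p2, k3] as OpenCV has them; the pictures are not rectified), "position" and "orientation" of the camera in the world. Camera axes: x right, y down, z forward; pixel columns grow to the right and rows downward; lengths in m; the calibration is good to about 2 mm. A picture is of the moment at which its call begins: read the wrist's pose just before it. calibration takes no time and is no camera call; for the wrist camera it gives the pose at the moment of the call.
- arm.close_job(): hands the job in; it is judged then, once.
The state is a dict: "t": time; "q": joint angles; "joint_vel": joint speeds; "joint_torque": joint torques, N m; "tcp_pos": TCP position; "tool_rot": TCP orientation; "force": force on the tool from outside, world axes, zero at the start; "wrist_torque": the same for the moment, N m; "finger_gap": finger opening in m; "grip_force": force on a finger pad.
Only numpy, scipy, OpenCV 4.12 (cv2) and the standard library are available. Lean on these libraries where they do the work, as an engineer would, in place of code of your own. Each camera call takes 0.05 s, during which the arm holds its last target. There are 200 camera calls.

## Working session

There is one attempt and no reset: what is moved stays moved. The work goes in short steps, Python scripts to look and compute and a shell command to move; the robot and the scene stay as the last step left them, time stands still between calls to the robot, and variables do not carry over. Pictures are saved under pics/ and viewed, at most 10 in all, crops included, and the job is handed in when it is done.

```bash
ls; mkdir -p pics
python3 - <<'E'
from workcell import arm, optics
import cv2, numpy as np
s=arm.sense(); print(s)
for n in ["scene","side","wrist"]:
    c=optics.calibration(n); print(n,c)
    p,d=optics.camera(n); np.savez(f"pics/{n}0.npz",p=p,d=d); cv2.imwrite(f"pics/{n}0.png",p[:,:,::-1])
E
```

```text
pics
{'t': 0.0, 'q': array([-0.04151837,  0.41793808, -0.01031341,  1.61416459,  0.00469141,
        1.11071334, -0.0529936 ]), 'joint_vel': array([-0.00218881,  0.00143292,  0.00028105,  0.00016969,  0.00019532,
        0.00110477, -0.00045554]), 'joint_torque': array([ 3.52895018e-03, -8.51262331e+01,  6.40313700e-01, -4.25991547e+01,
       -4.87577857e-02,  1.87510403e-02,  1.73272206e-04]), 'tcp_pos': array([6.24623046e-01, 7.34325726e-06, 2.04851673e-01]), 'tool_rot': array([ 7.07092986e-01,  7.07120322e-01, -4.50947074e-04, -3.95309234e-04]), 'force': array([ 0.50860431,  0.5875178 , -0.24327205]), 'wrist_torque': array([ 0.06369041, -0.05479794,  0.02853969]), 'grip_force': 0.0, 'finger_gap': 0.09420160595867029}
scene {'fovy': 44.0843660740911, 'cx': 286.6526997863983, 'cy': 205.63993652335617, 'D': array([-0.07893848,  0.        ,  0.        ,  0.        ,  0.        ]), 'position': array([-0.01424533,  1.13344245,  1.12424283]), 'orientation': array([-0.21343248,  0.89913236, -0.37241785,  0.08551329])}
side {'fovy': 49.62144300800255, 'cx': 273.66125585018875, 'cy': 209.81876441748972, 'D': array([-0.07891899,  0.        ,  0.        ,  0.        ,  0.        ]), 'position': array([0.05585561, 1.01917822, 0.76409565]), 'orientation': array([-0.19737071,  0.8756449 , -0.4294633 ,  0.09925768])}
wrist {'fovy': 58.2633967117585, 'cx': 281.6123708548604, 'cy': 213.37116260363632, 'D': array([-0.01809653,  0.        ,  0.        ,  0.        ,  0.        ]), 'position': array([0.62528684, 0.07746069, 0.38451527]), 'orientation': array([ 9.90640209e-01, -4.27065834e-04, -5.57403516e-04,  1.36497189e-01])}
```

View pics/side0.png

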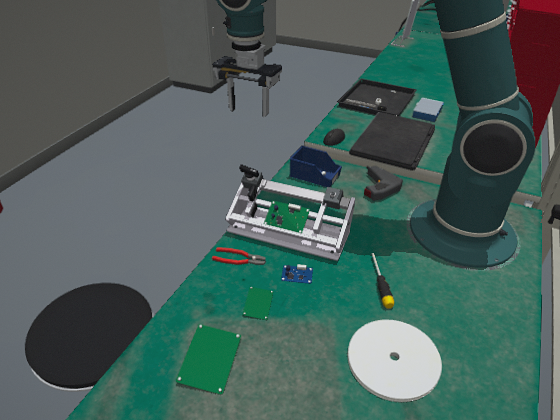

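View pics/wrist0.png

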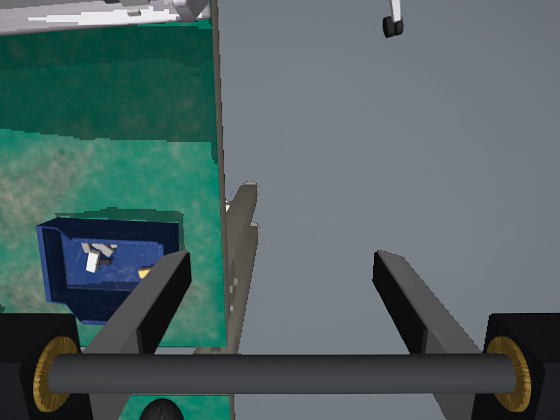

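The side view shows the holder at about (290,215), with the sliding jaw, grip and knob at its far-x end (250,185) and the stop jaw at (325,205). The cutters (240,257) and blue board (297,273) are on its low side (+y), and the bin is behind it at (315,165). The wrist view shows the bin at (110,270) and the holder at the top edge. Next I'll locate the holder using depth.

```bash
cat > h.py <<'E'
import numpy as np, cv2
from scipy.spatial.transform import Rotation as R
def cloud(c,d):
    h,w=d.shape; f=h/2/np.tan(np.radians(c["fovy"])/2)
    K=np.array([[f,0,c["cx"]],[0,f,c["cy"]],[0,0,1]])
    u,v=np.meshgrid(np.arange(w),np.arange(h))
    n=cv2.undistortPoints(np.stack([u,v],-1).reshape(-1,1,2).astype(float),K,c["D"]).reshape(h,w,2)
    P=np.dstack([n,np.ones((h,w))])*d[...,None]
    return P@R.from_quat(c["orientation"]).as_matrix().T+c["position"]
def proj(c,X,h=420):
    f=h/2/np.tan(np.radians(c["fovy"])/2); K=np.array([[f,0,c["cx"]],[0,f,c["cy"]],[0,0,1]])
    M=R.from_quat(c["orientation"]).as_matrix()
    return cv2.projectPoints(np.atleast_2d((np.atleast_2d(X)-c["position"])@M),np.zeros(3),np.zeros(3),K,c["D"])[0][:,0]
E
python3 - <<'E'
from h import *
from workcell import optics
for n in ["side","scene"]:
    z=np.load(f"pics/{n}0.npz"); p,d=z["p"],z["d"]; c=optics.calibration(n); X=cloud(c,d)
    hsv=cv2.cvtColor(p,cv2.COLOR_RGB2HSV)
    # bright/grey metal points in the holder zone
    m=(d>0)&(hsv[...,1]<60)&(X[...,2]>0.008)&(X[...,2]<.25)&(X[...,0]>.2)&(X[...,0]<.8)&(X[...,1]>.05)&(X[...,1]<.6)
    Q=X[m]; print(n,m.sum(),Q.min(0),Q.max(0))
    r=cv2.minAreaRect(Q[:,:2].astype(np.float32)*1000); print(r)
    foot=m&(X[...,2]<.03); print("foot",foot.sum(),cv2.minAreaRect(X[foot][:,:2].astype(np.float32)*1000))
    ys,xs=np.nonzero(m); x0,x1,y0,y1=xs.min()-10,xs.max()+10,ys.min()-10,ys.max()+10; print(x0,x1,y0,y1)
    cv2.imwrite(f"pics/{n}crop.png",cv2.resize(p[y0:y1,x0:x1,::-1],None,fx=5,fy=5,interpolation=cv2.INTER_CUBIC)[:600,:800])
E
```

```text
side 5961 [0.25535684 0.12504886 0.00800137] [0.5581207  0.56588289 0.16737056]
((396.9039611816406, 348.96466064453125), (301.4211730957031, 425.60638427734375), 4.532464027404785)
foot 2007 ((397.8642578125, 352.88629150390625), (296.7972412109375, 418.994873046875), 4.013736724853516)
189 364 154 347
scene 4564 [0.25724451 0.12058423 0.00802027] [0.5626142  0.56794704 0.16869696]
((403.51556396484375, 346.390869140625), (302.7364196777344, 438.91162109375), 2.776966094970703)
foot 1595 ((398.196044921875, 356.20770263671875), (298.91424560546875, 415.75), 4.320944786071777)
212 366 160 353
```

```bash
cat >> h.py <<'E'
def holder(p,d,X):
    hsv=cv2.cvtColor(p,cv2.COLOR_RGB2HSV)
    m=(d>0)&(hsv[...,1]<60)&(X[...,2]>0.006)&(X[...,2]<.25)&(X[...,0]>.2)&(X[...,0]<.8)&(X[...,1]>.05)&(X[...,1]<.6)
    n,l,st,_=cv2.connectedComponentsWithStats(m.astype(np.uint8)); k=1+np.argmax(st[1:,4]); return l==k
def bed(org,yaw):  # columns v, y, n ; origin of bed n=0,v=0
    Hx=np.array([np.sin(yaw),-np.cos(yaw),0]);Hy=np.array([np.cos(yaw),np.sin(yaw),0]);z=np.array([0,0,1.])
    a=np.radians(25); v=Hx*np.cos(a)+z*np.sin(a); n=-Hx*np.sin(a)+z*np.cos(a)
    return np.stack([v,Hy,n],1), np.array([org[0],org[1],.075])
E
python3 - <<'E'
from h import *
from workcell import optics
for n in ["side","scene"]:
    z=np.load(f"pics/{n}0.npz"); p,d=z["p"],z["d"]; c=optics.calibration(n); X=cloud(c,d)
    m=holder(p,d,X); f=m&(X[...,2]<.025)
    print(n,m.sum(),cv2.minAreaRect(X[m][:,:2].astype(np.float32)*1000), "foot",cv2.minAreaRect(X[f][:,:2].astype(np.float32)*1000))
    ys,xs=np.nonzero(m); print(xs.min(),xs.max(),ys.min(),ys.max())
    x0,x1,y0,y1=xs.min()-6,xs.max()+6,ys.min()-12,ys.max()+6
    cv2.imwrite(f"pics/{n}crop.png",cv2.resize(p[y0:y1,x0:x1,::-1],None,fx=5,fy=5,interpolation=cv2.INTER_CUBIC)[:600,:800])
    # foot top edges: front edge points
    Q=X[f]; print("z hist",np.histogram(Q[:,2],8))
E
```

```text
side 5718 ((408.56689453125, 200.69113159179688), (300.57452392578125, 131.30862426757812), 3.922292709350586) foot ((408.22491455078125, 204.977294921875), (296.6556091308594, 122.7095947265625), 3.922292709350586)
225 354 164 260
z hist (array([  3,  40,  71, 321, 932, 409,  61,  15]), array([0.00680443, 0.00905199, 0.01129956, 0.01354713, 0.0157947 ,
       0.01804226, 0.02028983, 0.0225374 , 0.02478497]))
scene 4387 ((410.21697998046875, 197.15545654296875), (302.5401916503906, 144.7725830078125), 2.0840651988983154) foot ((405.57379150390625, 204.55545043945312), (143.67137145996094, 294.8711242675781), 88.50076293945312)
243 356 170 257
z hist (array([  7,  27, 116, 383, 520, 302, 105,  27]), array([0.00601424, 0.00836549, 0.01071673, 0.01306798, 0.01541923,
       0.01777047, 0.02012172, 0.02247297, 0.02482421]))
```

View pics/sidecrop.png

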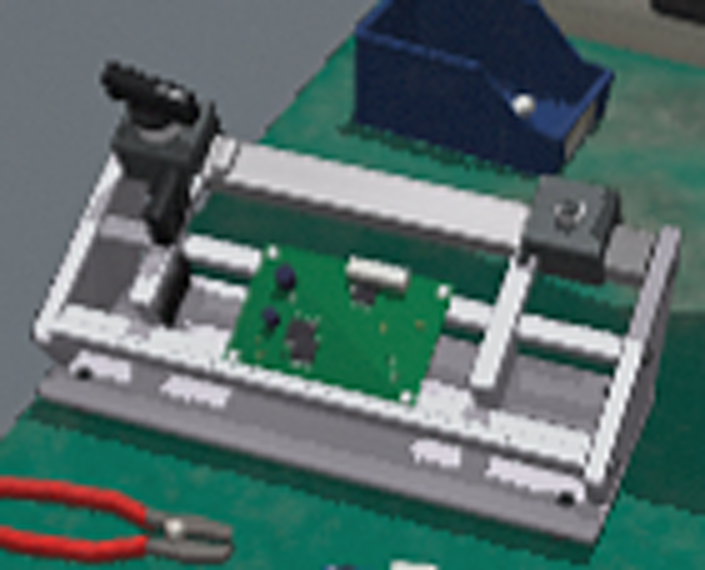

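The crop shows the knob at crop pixel (150,90), the black fin at (165,205), the face plate at (175,285), the board at (335,320), and the stop jaw at (500,330). Now I'll express the dark parts in bed coordinates.

```bash
cat >> h.py <<'E'
Y0=np.radians(3.9); B,O=bed((.4085,.2035),Y0)
def move(s,target_tcp,Rt):
    """needed shift in tool axes(m) and rotvec in tool axes"""
    M=R.from_quat(s["tool_rot"]).as_matrix()
    return M.T@(target_tcp-s["tcp_pos"]), R.from_matrix(M.T@Rt).as_rotvec()
def grasprot(B,yaw=0): # tool z=-n, y=+holder y, x = y cross z
    z=-B[:,2]; y=B[:,1]; x=np.cross(y,z); return np.stack([x,y,z],1)@R.from_rotvec([0,0,yaw]).as_matrix()
E
python3 - <<'E'
from h import *
from workcell import optics,arm
for n in ["side","scene"]:
    z=np.load(f"pics/{n}0.npz"); p,d=z["p"],z["d"]; c=optics.calibration(n); X=cloud(c,d)
    b=(X-O)@B*1000
    dark=(p.max(2)<60)&(d>0)&(b[...,1]>40)&(b[...,1]<170)&(b[...,0]>-60)&(b[...,0]<120)&(b[...,2]>5)&(b[...,2]<120)
    Q=b[dark]; 
    for lo,hi in [(5,20),(20,36),(36,50),(50,62),(62,72),(72,85),(85,110)]:
        q=Q[(Q[:,2]>=lo)&(Q[:,2]<hi)]
        if len(q)>3: print(n,lo,hi,len(q),np.percentile(q,[3,50,97],axis=0).round(0).tolist())
    hsv=cv2.cvtColor(p,cv2.COLOR_RGB2HSV)
    g=(hsv[...,0]>45)&(hsv[...,0]<75)&(hsv[...,1]>120)&(abs(b[...,2])<15)&(abs(b[...,1])<150)&(b[...,0]>-60)&(b[...,0]<50)&(X[...,2]>.04)
    print("board",np.percentile(b[g],[1,50,99],axis=0).round(1).tolist())
T=O+B@np.array([.025,.118,.150]); sh,rv=move(arm.sense(),T,grasprot(B)); print(T,sh/.04,rv/.12)
E
```

```text
side 5 20 50 [[-32.0, 85.0, 6.0], [34.0, 93.0, 12.0], [68.0, 130.0, 20.0]]
side 20 36 101 [[-6.0, 88.0, 20.0], [35.0, 94.0, 28.0], [68.0, 131.0, 35.0]]
side 36 50 72 [[-6.0, 88.0, 37.0], [11.0, 94.0, 45.0], [45.0, 127.0, 49.0]]
side 50 62 49 [[41.0, 90.0, 51.0], [47.0, 114.0, 56.0], [52.0, 136.0, 61.0]]
side 62 72 64 [[44.0, 89.0, 62.0], [49.0, 115.0, 68.0], [56.0, 137.0, 72.0]]
side 72 85 16 [[47.0, 100.0, 72.0], [53.0, 115.0, 73.0], [58.0, 133.0, 74.0]]
board [[-48.3, -49.9, -1.8], [-31.6, -2.2, 2.3], [11.2, 47.5, 6.2]]
scene 5 20 37 [[-34.0, 85.0, 5.0], [36.0, 95.0, 15.0], [66.0, 130.0, 20.0]]
scene 20 36 54 [[-6.0, 89.0, 22.0], [35.0, 94.0, 29.0], [65.0, 131.0, 35.0]]
scene 36 50 42 [[-6.0, 88.0, 38.0], [11.0, 93.0, 44.0], [43.0, 112.0, 49.0]]
scene 50 62 27 [[40.0, 90.0, 51.0], [46.0, 116.0, 56.0], [52.0, 130.0, 61.0]]
scene 62 72 46 [[44.0, 90.0, 63.0], [50.0, 112.0, 68.0], [58.0, 135.0, 71.0]]
scene 72 85 15 [[44.0, 96.0, 72.0], [53.0, 125.0, 73.0], [58.0, 136.0, 76.0]]
board [[-48.5, -48.1, -4.4], [-17.2, -3.4, 1.4], [16.7, 48.0, 7.8]]
[0.52345614 0.25216652 0.22151162] [ 6.30487629 -2.53247475 -0.41104314] [-0.13142554 -3.63451743 -0.55729688]
```

The two cameras agree on the bed coordinates in mm (v, y, n): lift_grip ≈ (10, 94, 39.5) and knob ≈ (54, 114, 63), which fits the stated offsets. The board's jaw end is at y ≈ 48. Next I'll move above the grip and tilt.

```bash
python3 -m crank '[{"x":0.9,"y":-0.36,"z":-0.1},{"x":0.9,"y":-0.36,"z":-0.1},{"x":0.9,"y":-0.36,"z":-0.1},{"x":0.9,"y":-0.36,"z":-0.1,"wy":-0.9,"wz":-0.14},{"x":0.9,"y":-0.36,"wy":-0.9,"wz":-0.14},{"x":0.9,"y":-0.36,"wy":-0.9,"wz":-0.14},{"x":0.9,"y":-0.36,"wy":-0.9,"wz":-0.14},{},{}]'
python3 - <<'E'
from h import *
from workcell import optics,arm
s=arm.sense(); c=optics.calibration("wrist"); p,d=optics.camera("wrist"); np.savez("pics/w1.npz",p=p,d=d); cv2.imwrite("pics/w1.png",p[:,:,::-1])
T=O+B@np.array([.010,.094,.130]); sh,rv=move(s,T,grasprot(B)); print(s["t"],s["force"],((s["tcp_pos"]-O)@B),sh/.04,rv/.12)
import json; json.dump({k:np.array(v).tolist() for k,v in c.items()},open("pics/w1.json","w"))
E
```

```text
0.15 [0.56487233 0.14218513 0.66748567] [0.25230604 0.20187228 0.02577615] [ 6.3923009  -3.13927792  0.20114299] [-0.13142554 -3.63451743 -0.55729688]invalid input at $[0]: expected keys x, y, z, wx, wy, wz
```

View pics/w1.png

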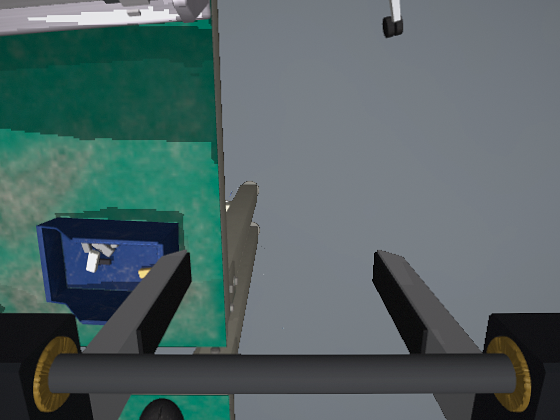

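The move was refused because every row needs all six keys, so the picture is unchanged. I'll send it again.

```bash
python3 -m crank '[{"x":0.9,"y":-0.4,"z":-0.1,"wx":0,"wy":0,"wz":0},{"x":0.9,"y":-0.4,"z":-0.1,"wx":0,"wy":0,"wz":0},{"x":0.9,"y":-0.4,"z":-0.1,"wx":0,"wy":0,"wz":0},{"x":0.9,"y":-0.4,"z":-0.1,"wx":0,"wy":-0.9,"wz":-0.14},{"x":0.9,"y":-0.4,"z":0,"wx":0,"wy":-0.9,"wz":-0.14},{"x":0.9,"y":-0.4,"z":0,"wx":0,"wy":-0.9,"wz":-0.14},{"x":0.9,"y":-0.4,"z":0,"wx":0,"wy":-0.9,"wz":-0.14},{"x":0,"y":0,"z":0,"wx":0,"wy":0,"wz":0},{"x":0,"y":0,"z":0,"wx":0,"wy":0,"wz":0}]'
python3 - <<'E'
from h import *
from workcell import optics,arm
s=arm.sense(); c=optics.calibration("wrist"); p,d=optics.camera("wrist"); np.savez("pics/w1.npz",p=p,d=d); cv2.imwrite("pics/w1b.png",p[:,:,::-1])
T=O+B@np.array([.010,.094,.130]); sh,rv=move(s,T,grasprot(B)); print(s["t"],s["force"],((s["tcp_pos"]-O)@B),sh/.04,rv/.12)
import json; json.dump({k:np.array(v).tolist() for k,v in c.items()},open("pics/w1.json","w"))
E
```

```text
t: 0.95
tcp_pos: [0.5094, 0.247, 0.1978]
tool_rot: [0.665, 0.717, -0.147, 0.145]
force: [1.3, -2.0, 0.9]
finger_gap: 0.0936
grip_force: 0.0
0.95 [ 1.29793442 -2.04871556  0.9300215 ] [0.01875711 0.10362117 0.1267305 ] [ 0.22312247 -0.23932376 -0.07352006] [-0.13068511 -0.16794681  0.09134429]
```

View pics/w1b.png

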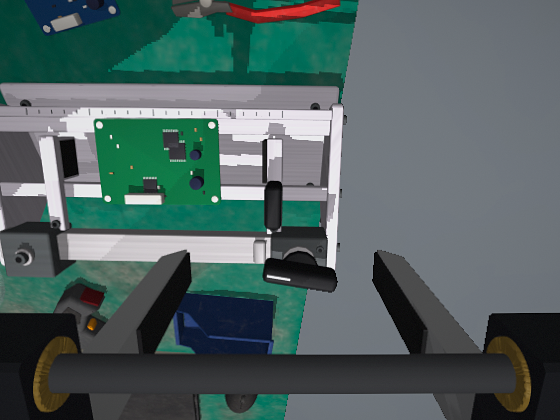

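The wrist view shows the fin at (273,205), the knob bar at (300,275) turned slightly clockwise, the bump at (259,250), and the board at (157,162). I'll refine from here.

Run:
```python
from h import *
import json
z=np.load("pics/w1.npz"); p,d=z["p"],z["d"]; c={k:(np.array(v) if isinstance(v,list) else v) for k,v in json.load(open("pics/w1.json")).items()}
b=(cloud(c,d)-O)@B*1000
dark=(p.max(2)<70)&(d>0)
def reg(name,x0,x1,y0,y1,lo,hi,m=dark):
    M=np.zeros_like(m); M[y0:y1,x0:x1]=1; M&=m&(b[...,2]>lo)&(b[...,2]<hi); q=b[M]
    r=cv2.minAreaRect(q[:,:2].astype(np.float32)) if len(q)>5 else None
    print(name,len(q),np.percentile(q,[2,50,98],axis=0).round(1).tolist(),r)
reg("fin",255,290,170,240,42,58); reg("knob",255,345,250,300,66,90)
reg("face",255,275,130,190,-10,25)
reg("stopface",58,82,130,190,-10,25)
hsv=cv2.cvtColor(p,cv2.COLOR_RGB2HSV); g=(hsv[...,0]>50)&(hsv[...,0]<75)&(hsv[...,1]>120)&(d>0)
reg("board",85,230,110,210,-8,12,g)
br=(p.min(2)>130)&(d>0)
reg("rail",100,150,225,270,5,20,br); reg("rail2",200,240,225,270,5,20,br); reg("bump",252,268,235,268,8,30,br)
reg("lower",100,140,105,118,-5,20,br); reg("lowerR",290,325,105,118,-5,20,br)
```

```text
fin 688 [[-6.0, 90.4, 42.5], [8.6, 96.2, 45.2], [23.6, 101.3, 46.7]] ((9.335189819335938, 95.78762817382812), (32.06065368652344, 12.434792518615723), 0.20001298189163208)
knob 1214 [[44.7, 91.4, 66.5], [51.9, 117.1, 70.0], [60.5, 139.2, 71.5]] ((52.822147369384766, 115.67820739746094), (51.8863410949707, 12.790674209594727), 80.56830596923828)
face 210 [[-36.3, 86.0, 6.9], [-19.4, 87.6, 8.6], [-4.1, 92.8, 21.5]] ((-20.031352996826172, 91.00292205810547), (33.31078338623047, 10.104588508605957), 0.03799173980951309)
stopface 527 [[-34.9, -75.6, -9.6], [-20.3, -74.5, 0.6], [-5.5, -73.3, 10.6]] ((-16.330415725708008, -75.79689025878906), (9.79411506652832, 38.20292663574219), 73.30925750732422)
board 266 [[-52.1, -49.0, 0.2], [-41.9, -4.2, 1.8], [15.2, 49.2, 3.3]] ((-17.29547882080078, 0.61871337890625), (68.91371154785156, 99.65628051757812), 0.418347030878067)
rail 1314 [[41.7, -49.9, 10.5], [52.8, -29.6, 11.9], [64.2, -9.1, 13.2]] ((53.28899383544922, -29.727357864379883), (44.27785110473633, 24.252483367919922), 88.9327621459961)
rail2 1050 [[42.1, 34.4, 10.5], [53.2, 50.3, 11.8], [64.6, 66.7, 13.1]] ((53.51155471801758, 50.32196807861328), (33.4275016784668, 24.072729110717773), 89.13862609863281)
bump 338 [[42.5, 77.6, 10.8], [52.5, 83.9, 17.5], [62.7, 90.2, 19.3]] ((53.4532470703125, 83.90390014648438), (12.639642715454102, 23.61553192138672), 89.30052947998047)
lower 437 [[-60.7, -40.3, -0.7], [-56.9, -24.9, 7.7], [-53.0, -9.9, 9.3]] ((-56.851383209228516, -26.79559326171875), (7.593256950378418, 35.684532165527344), 0.36610645055770874)
lowerR 280 [[-59.6, 107.6, 6.3], [-57.0, 120.7, 7.7], [-54.2, 133.7, 9.0]] ((-56.96528244018555, 120.69978332519531), (5.2470879554748535, 26.235918045043945), 0.6125523447990417)
```

The frame fits well: the rail measures n≈12 and v≈53. Fin centre is (9.3, 95.8) with its top at n≈46.5, and the knob is at about 0.16 rad. The stop face is at y≈-74, so home should come after about 59 mm of travel. Now I'll descend on the fin with the gripper partly closed.

```bash
python3 -m crank '[{"x":0.12,"y":-0.1,"z":0,"wx":-0.13,"wy":-0.17,"wz":0.09},{"x":0.12,"y":-0.1,"z":0.3,"wx":0,"wy":0,"wz":0},{"x":0,"y":0,"z":0.4,"wx":0,"wy":0,"wz":0},{"x":0,"y":0,"z":0.5,"wx":0,"wy":0,"wz":0},{"x":0,"y":0,"z":0.4,"wx":0,"wy":0,"wz":0},{"x":0,"y":0,"z":0.2,"wx":0,"wy":0,"wz":0},{"x":0,"y":0,"z":0,"wx":0,"wy":0,"wz":0},{"x":0,"y":0,"z":0,"wx":0,"wy":0,"wz":0}]' 0.5
cat > st.py <<'E'
from h import *
from workcell import arm
import sys
T=np.array(eval(sys.argv[1]))/1000; yaw=float(sys.argv[2]) if len(sys.argv)>2 else 0
s=arm.sense(); sh,rv=move(s,O+B@T,grasprot(B,yaw))
print("t",round(s["t"],2),"bed",((s["tcp_pos"]-O)@B*1000).round(2),"F(v,y,n)",(B.T@s["force"]).round(1),"torq n",(B.T@s["wrist_torque"]).round(2),"gap",round(s["finger_gap"],4),"gf",round(s["grip_force"],1),"need",(sh/.04).round(3),(rv/.12).round(3))
E
python3 st.py 9.3,95.8,21.5
```

```text
t: 1.67
tcp_pos: [0.506, 0.2198, 0.1312]
tool_rot: [0.671, 0.71, -0.147, 0.158]
force: [-0.1, 0.0, 0.2]
finger_gap: 0.0476
grip_force: 0.0
t 1.67 bed [15.01 98.39 54.99] F(v,y,n) [ 0.  -0.1  0.2] torq n [-0.01  0.4   0.02] gap 0.0476 gf 0.0 need [ 0.141 -0.065  0.838] [-0.009 -0.01  -0.091]
```

```bash
python3 -m crank '[{"x":0.07,"y":-0.03,"z":0.2,"wx":0,"wy":0,"wz":-0.09},{"x":0.07,"y":-0.035,"z":0.2,"wx":0,"wy":0,"wz":0},{"x":0,"y":0,"z":0.2,"wx":0,"wy":0,"wz":0},{"x":0,"y":0,"z":0.2,"wx":0,"wy":0,"wz":0},{"x":0,"y":0,"z":0,"wx":0,"wy":0,"wz":0},{"x":0,"y":0,"z":0,"wx":0,"wy":0,"wz":0}]' 0.5 >/dev/null; python3 st.py 9.3,95.8,21.5
```

```text
t 2.17 bed [ 8.61 95.09 22.21] F(v,y,n) [-0.5  0.4  1.1] torq n [ 0.02  0.4  -0.03] gap 0.0467 gf 0.0 need [-0.017  0.018  0.018] [-0.012 -0.003  0.015]
```

Close the fingers on the fin.

```bash
python3 -m crank '[{"x":0,"y":0.018,"z":0,"wx":0,"wy":0,"wz":0},{"x":0,"y":0,"z":0,"wx":0,"wy":0,"wz":0},{"x":0,"y":0,"z":0,"wx":0,"wy":0,"wz":0},{"x":0,"y":0,"z":0,"wx":0,"wy":0,"wz":0},{"x":0,"y":0,"z":0,"wx":0,"wy":0,"wz":0},{"x":0,"y":0,"z":0,"wx":0,"wy":0,"wz":0},{"x":0,"y":0,"z":0,"wx":0,"wy":0,"wz":0},{"x":0,"y":0,"z":0,"wx":0,"wy":0,"wz":0}]' 0 >/dev/null; python3 st.py 9.3,95.8,21.5
```

```text
t 2.83 bed [ 8.43 95.85 22.79] F(v,y,n) [ 0.8 -3.1  2.7] torq n [-0.58  0.22 -0.13] gap 0.0119 gf 30.0 need [-0.022 -0.001  0.032] [-0.007 -0.008  0.014]
```

Gripped on the 12 mm fin. Lift about 9 mm along n.

```bash
python3 -m crank '[{"x":0,"y":0,"z":-0.06,"wx":0,"wy":0,"wz":0},{"x":0,"y":0,"z":-0.06,"wx":0,"wy":0,"wz":0},{"x":0,"y":0,"z":-0.06,"wx":0,"wy":0,"wz":0},{"x":0,"y":0,"z":-0.05,"wx":0,"wy":0,"wz":0},{"x":0,"y":0,"z":0,"wx":0,"wy":0,"wz":0},{"x":0,"y":0,"z":0,"wx":0,"wy":0,"wz":0}]' 0 >/dev/null; python3 st.py 9.3,95.8,32
```

```text
t 3.33 bed [ 8.46 95.87 31.83] F(v,y,n) [-0.8 -0.  -9.4] torq n [ 0.03  0.82 -0.07] gap 0.0121 gf 30.0 need [-0.021 -0.002 -0.004] [-0.008 -0.007  0.015]
```

```bash
python3 -m crank '[{"x":0,"y":-0.1,"z":0,"wx":0,"wy":0,"wz":0},{"x":0,"y":-0.1,"z":0,"wx":0,"wy":0,"wz":0},{"x":0,"y":-0.1,"z":0,"wx":0,"wy":0,"wz":0},{"x":0,"y":-0.1,"z":0,"wx":0,"wy":0,"wz":0},{"x":0,"y":-0.1,"z":0,"wx":0,"wy":0,"wz":0}]' 0 >/dev/null; python3 st.py 9.3,64,32
```

```text
t 3.75 bed [ 8.43 77.06 32.25] F(v,y,n) [-3.5  9.4 -7.7] torq n [ 2.19  1.14 -0.11] gap 0.0115 gf 30.0 need [-0.022 -0.327  0.006] [ 0.015 -0.016  0.009]
```

```bash
python3 -m crank '[{"x":0,"y":-0.1,"z":0,"wx":0,"wy":0,"wz":0},{"x":0,"y":-0.1,"z":0,"wx":0,"wy":0,"wz":0},{"x":0,"y":-0.1,"z":0,"wx":0,"wy":0,"wz":0},{"x":0,"y":0,"z":0,"wx":0,"wy":0,"wz":0}]' 0 >/dev/null; python3 st.py 9.3,64,32
```

```text
t 4.08 bed [ 8.44 64.45 32.25] F(v,y,n) [-2.7  4.6 -7.9] torq n [ 0.83  1.12 -0.08] gap 0.012 gf 30.0 need [-0.021 -0.011  0.006] [ 0.01  -0.014  0.013]
```

```bash
python3 -m crank '[{"x":0,"y":0,"z":0.06,"wx":0,"wy":0,"wz":0},{"x":0,"y":0,"z":0.06,"wx":0,"wy":0,"wz":0},{"x":0,"y":0,"z":0.06,"wx":0,"wy":0,"wz":0},{"x":0,"y":0,"z":0.04,"wx":0,"wy":0,"wz":0},{"x":0,"y":0,"z":0,"wx":0,"wy":0,"wz":0},{"x":0,"y":0,"z":0,"wx":0,"wy":0,"wz":0}]' 0 >/dev/null; python3 st.py 9.3,64,22.8
```

```text
t 4.58 bed [ 8.4  64.36 23.08] F(v,y,n) [-3.1  6.6 -8. ] torq n [ 1.4   1.14 -0.13] gap 0.0119 gf 30.0 need [-0.023 -0.009  0.007] [-0.001 -0.01   0.013]
```

```bash
python3 -m crank '[{"x":0,"y":0,"z":0.012,"wx":0,"wy":0,"wz":0},{"x":0,"y":0,"z":0.006,"wx":0,"wy":0,"wz":0},{"x":0,"y":0,"z":0,"wx":0,"wy":0,"wz":0}]' 0 >/dev/null; python3 st.py 9.3,64,22.8
```

```text
t 4.83 bed [ 8.37 64.36 22.82] F(v,y,n) [-0.7  4.1  0.2] torq n [ 1.14  0.67 -0.1 ] gap 0.012 gf 30.0 need [-0.023 -0.009  0.   ] [ 0.001 -0.012  0.014]
```

The jaw is down past the bump, with no n force. Slide on gently.

```bash
python3 -m crank '[{"x":0,"y":-0.05,"z":0,"wx":0,"wy":0,"wz":0},{"x":0,"y":-0.06,"z":0,"wx":0,"wy":0,"wz":0},{"x":0,"y":-0.06,"z":0,"wx":0,"wy":0,"wz":0},{"x":0,"y":-0.06,"z":0,"wx":0,"wy":0,"wz":0},{"x":0,"y":-0.06,"z":0,"wx":0,"wy":0,"wz":0},{"x":0,"y":-0.06,"z":0,"wx":0,"wy":0,"wz":0},{"x":0,"y":-0.06,"z":0,"wx":0,"wy":0,"wz":0},{"x":0,"y":-0.05,"z":0,"wx":0,"wy":0,"wz":0}]' 0 >/dev/null; python3 st.py 8.4,37,22.8
python3 - <<'E'
from h import *
from workcell import optics
p,d=optics.camera("wrist"); np.savez("pics/w2.npz",p=p,d=d); cv2.imwrite("pics/w2.png",p[:,:,::-1])
E
```

```text
t 5.5 bed [ 8.36 46.43 22.87] F(v,y,n) [-2.8  9.2 -2.6] torq n [ 2.21  1.1  -0.09] gap 0.012 gf 30.0 need [-0.001 -0.236  0.001] [ 0.01  -0.016  0.012]
```

View pics/w2.png

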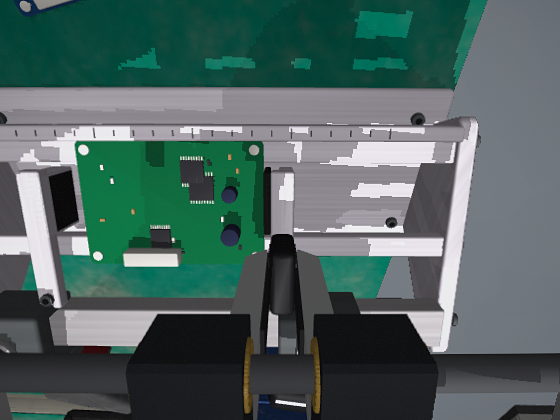

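The wrist view shows the board pushed squarely by the face plate (265,205) and nearly at the stop face (75,200). I'll approach in small steps.

```bash
python3 -m crank '[{"x":0,"y":-0.03,"z":0,"wx":0,"wy":0,"wz":0},{"x":0,"y":-0.03,"z":0,"wx":0,"wy":0,"wz":0},{"x":0,"y":-0.03,"z":0,"wx":0,"wy":0,"wz":0},{"x":0,"y":-0.03,"z":0,"wx":0,"wy":0,"wz":0},{"x":0,"y":-0.03,"z":0,"wx":0,"wy":0,"wz":0}]' 0 >/dev/null; python3 st.py 8.4,37,22.8
python3 -m crank '[{"x":0,"y":-0.02,"z":0,"wx":0,"wy":0,"wz":0},{"x":0,"y":-0.02,"z":0,"wx":0,"wy":0,"wz":0}]' 0 >/dev/null; python3 st.py 8.4,37,22.8
```

```text
t 5.97 bed [ 8.32 40.51 22.86] F(v,y,n) [-2.6  9.9 -2.3] torq n [ 2.27  1.05 -0.08] gap 0.0118 gf 30.0 need [-0.002 -0.088  0.001] [ 0.01  -0.016  0.012]
t 6.13 bed [ 8.32 38.88 22.87] F(v,y,n) [-3.1  8.9 -3.2] torq n [ 2.26  1.08 -0.19] gap 0.0118 gf 30.0 need [-0.002 -0.047  0.002] [ 0.01  -0.016  0.011]
```

```bash
python3 -m crank '[{"x":0,"y":-0.02,"z":0,"wx":0,"wy":0,"wz":0}]' 0 >/dev/null; python3 st.py 8.4,37,22.8
python3 -m crank '[{"x":0,"y":-0.02,"z":0,"wx":0,"wy":0,"wz":0}]' 0 >/dev/null; python3 st.py 8.4,37,22.8
```

```text
t 6.22 bed [ 8.31 38.12 22.88] F(v,y,n) [-2.7 10.  -3.1] torq n [ 2.28  1.04 -0.1 ] gap 0.0116 gf 30.0 need [-0.002 -0.028  0.002] [ 0.011 -0.016  0.012]
t 6.3 bed [ 8.31 37.33 22.87] F(v,y,n) [-3.4  8.5 -1.5] torq n [ 2.23  1.08 -0.07] gap 0.012 gf 30.0 need [-0.002 -0.008  0.002] [ 0.01  -0.017  0.011]
```

```bash
python3 -m crank '[{"x":0,"y":-0.02,"z":0,"wx":0,"wy":0,"wz":0}]' 0 >/dev/null; python3 st.py 8.4,37,22.8
python3 -m crank '[{"x":0,"y":-0.02,"z":0,"wx":0,"wy":0,"wz":0}]' 0 >/dev/null; python3 st.py 8.4,37,22.8
```

```text
t 6.38 bed [ 8.33 36.55 22.88] F(v,y,n) [-2.   9.5 -2.6] torq n [ 2.29  1.11 -0.  ] gap 0.012 gf 30.0 need [-0.002  0.011  0.002] [ 0.011 -0.017  0.011]
t 6.47 bed [ 8.33 35.71 22.84] F(v,y,n) [-2.3  9.9 -2.3] torq n [ 2.23  1.12 -0.04] gap 0.0118 gf 30.0 need [-0.002  0.032  0.001] [ 0.01  -0.016  0.011]
```

```bash
python3 -m crank '[{"x":0,"y":-0.015,"z":0,"wx":0,"wy":0,"wz":0}]' 0 >/dev/null; python3 st.py 8.4,37,22.8
python3 -m crank '[{"x":0,"y":-0.015,"z":0,"wx":0,"wy":0,"wz":0}]' 0 >/dev/null; python3 st.py 8.4,37,22.8
```

```text
t 6.55 bed [ 8.33 35.12 22.86] F(v,y,n) [-3.   9.4 -1.4] torq n [ 2.28  1.11 -0.03] gap 0.0119 gf 30.0 need [-0.002  0.047  0.002] [ 0.01  -0.016  0.012]
t 6.63 bed [ 8.3  34.6  22.87] F(v,y,n) [-3.5 11.9 -3.9] torq n [ 2.7   1.15 -0.1 ] gap 0.012 gf 30.0 need [-0.003  0.06   0.002] [ 0.012 -0.017  0.011]
```

The force is rising, so the board is home at about y=35.1. I'll compress about 2 mm.

```bash
python3 -m crank '[{"x":0,"y":-0.015,"z":0,"wx":0,"wy":0,"wz":0}]' 0 >/dev/null; python3 st.py 8.4,33,22.8
python3 -m crank '[{"x":0,"y":-0.012,"z":0,"wx":0,"wy":0,"wz":0}]' 0 >/dev/null; python3 st.py 8.4,33,22.8
```

```text
t 6.72 bed [ 8.31 34.18 22.89] F(v,y,n) [-3.4 13.1 -5.4] torq n [ 3.05  1.21 -0.12] gap 0.0119 gf 30.0 need [-0.002 -0.03   0.002] [ 0.014 -0.018  0.011]
t 6.8 bed [ 8.29 33.86 22.88] F(v,y,n) [-3.8 14.3 -5.9] torq n [ 3.32  1.31 -0.1 ] gap 0.0118 gf 30.0 need [-0.003 -0.022  0.002] [ 0.016 -0.019  0.01 ]
```

```bash
python3 -m crank '[{"x":0,"y":-0.01,"z":0,"wx":0,"wy":0,"wz":0}]' 0 >/dev/null; python3 st.py 8.4,33,22.8
python3 -m crank '[{"x":0,"y":0,"z":0,"wx":0,"wy":0,"wz":0}]' 0 >/dev/null; python3 st.py 8.4,33,22.8
```

```text
t 6.88 bed [ 8.31 33.63 22.91] F(v,y,n) [-3.6 14.5 -6. ] torq n [ 3.56  1.32 -0.08] gap 0.0121 gf 30.0 need [-0.002 -0.016  0.003] [ 0.019 -0.019  0.009]
t 6.97 bed [ 8.31 33.59 22.88] F(v,y,n) [-5.2 13.  -5.8] torq n [ 3.24  1.32 -0.15] gap 0.0119 gf 30.0 need [-0.002 -0.015  0.002] [ 0.018 -0.019  0.01 ]
```

```bash
python3 -m crank '[{"x":0,"y":-0.012,"z":0.008,"wx":0,"wy":0,"wz":0},{"x":0,"y":0,"z":0,"wx":0,"wy":0,"wz":0}]' 0 >/dev/null; python3 st.py 8.4,33,22.8
python3 -m crank '[{"x":0,"y":0,"z":0,"wx":0,"wy":0,"wz":0},{"x":0,"y":0,"z":0,"wx":0,"wy":0,"wz":0},{"x":0,"y":0,"z":0,"wx":0,"wy":0,"wz":0},{"x":0,"y":0,"z":0,"wx":0,"wy":0,"wz":0}]' 0.5 >/dev/null; python3 st.py 8.4,33,120
```

```text
t 7.13 bed [ 8.31 33.44 22.83] F(v,y,n) [-2.8 14.8 -2.5] torq n [ 3.47  1.13 -0.11] gap 0.0117 gf 30.0 need [-0.002 -0.011  0.001] [ 0.023 -0.021  0.007]
t 7.47 bed [ 8.66 31.26 22.01] F(v,y,n) [-0.2  0.1  0.1] torq n [ 0.    0.33 -0.  ] gap 0.0347 gf 0.0 need [ 0.008  0.04  -2.45 ] [-0.01  -0.005  0.016]
```

Released. Go up, then check the fin, knob and face.

```bash
python3 -m crank '[{"x":0,"y":0,"z":-0.2,"wx":0,"wy":0,"wz":0},{"x":0,"y":0,"z":-0.4,"wx":0,"wy":0,"wz":0},{"x":0,"y":0,"z":-0.6,"wx":0,"wy":0,"wz":0},{"x":0,"y":0,"z":-0.6,"wx":0,"wy":0,"wz":0},{"x":0,"y":0,"z":-0.4,"wx":0,"wy":0,"wz":0},{"x":0,"y":0,"z":-0.2,"wx":0,"wy":0,"wz":0},{"x":0,"y":0,"z":0,"wx":0,"wy":0,"wz":0}]' 1 >/dev/null; python3 st.py 53,53.3,110 -1.41
python3 - <<'E'
from h import *
from workcell import optics
c=optics.calibration("wrist"); p,d=optics.camera("wrist"); cv2.imwrite("pics/w3.png",p[:,:,::-1])
b=(cloud(c,d)-O)@B*1000
dark=(p.max(2)<70)&(d>0)&(b[...,1]>10)&(b[...,1]<90)
for nm,v0,v1,lo,hi in [("fin",-12,32,42,58),("knob",34,75,65,85),("face",-45,-3,-5,20)]:
    m=dark&(b[...,0]>v0)&(b[...,0]<v1)&(b[...,2]>lo)&(b[...,2]<hi); q=b[m]; print(nm,len(q),np.percentile(q,[2,50,98],axis=0).round(1).tolist(),cv2.minAreaRect(q[:,:2].astype(np.float32)))
E
```

```text
t 8.05 bed [  8.2   31.96 119.81] F(v,y,n) [ 0.8  0.4 -0.8] torq n [ 0.03  0.41 -0.04] gap 0.0815 gf 0.0 need [-1.122  0.531  0.243] [ 2.2000e-02 -1.1000e-02 -1.1734e+01]
fin 704 [[-6.2, 28.2, 42.4], [7.8, 33.9, 45.3], [23.0, 39.6, 47.0]] ((8.725667953491211, 33.52857208251953), (31.07973861694336, 12.205570220947266), 0.48064514994621277)
knob 1282 [[44.3, 29.2, 65.6], [51.4, 54.6, 70.0], [59.7, 77.3, 71.6]] ((52.5528450012207, 53.59767150878906), (51.861934661865234, 13.000435829162598), 81.89922332763672)
face 197 [[-36.7, 10.2, 0.9], [-19.6, 25.6, 8.4], [-3.8, 27.9, 12.8]] ((-17.694110870361328, 20.50642967224121), (37.67619323730469, 27.18509864807129), 18.771129608154297)
```

View pics/w3.png

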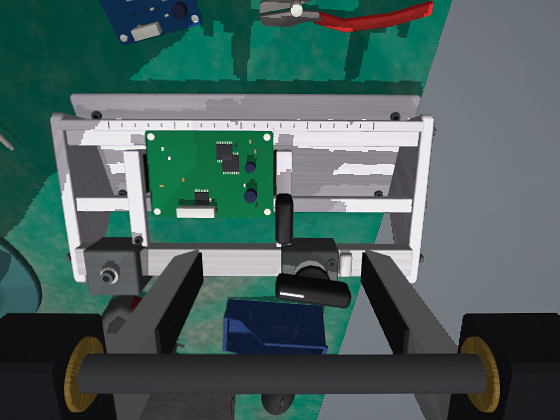

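The board sits squarely between both jaws. The fin is at y≈33.5 and the knob at (52.5, 53.6), about 0.16 rad clockwise. Go over the knob and turn the tool.

```bash
python3 -m crank '[{"x":-0.35,"y":0.17,"z":0,"wx":0,"wy":0,"wz":-0.4},{"x":-0.4,"y":0.2,"z":0,"wx":0,"wy":0,"wz":0},{"x":-0.36,"y":0.16,"z":0,"wx":0,"wy":0,"wz":0},{"x":0,"y":0,"z":0,"wx":0,"wy":0,"wz":-0.9},{"x":0,"y":0,"z":0,"wx":0,"wy":0,"wz":-0.9},{"x":0,"y":0,"z":0,"wx":0,"wy":0,"wz":-0.9},{"x":0,"y":0,"z":0,"wx":0,"wy":0,"wz":-0.9},{"x":0,"y":0,"z":0,"wx":0,"wy":0,"wz":-0.9},{"x":0,"y":0,"z":0,"wx":0,"wy":0,"wz":-0.9}]' 0.45 >/dev/null; python3 st.py 52.7,53.6,110 -1.41
python3 -m crank '[{"x":0,"y":0,"z":0,"wx":0,"wy":0,"wz":-0.9},{"x":0,"y":0,"z":0,"wx":0,"wy":0,"wz":-0.9},{"x":0,"y":0,"z":0,"wx":0,"wy":0,"wz":-0.9},{"x":0,"y":0,"z":0,"wx":0,"wy":0,"wz":-0.9},{"x":0,"y":0,"z":0,"wx":0,"wy":0,"wz":-0.9},{"x":0,"y":0,"z":0,"wx":0,"wy":0,"wz":-0.9},{"x":0,"y":0,"z":0,"wx":0,"wy":0,"wz":-0.5},{"x":0,"y":0,"z":0,"wx":0,"wy":0,"wz":0},{"x":0,"y":0,"z":0,"wx":0,"wy":0,"wz":0}]' 0.45 >/dev/null; python3 st.py 52.7,53.6,75 -1.41
```

```text
t 8.85 bed [ 52.6   53.92 116.56] F(v,y,n) [ 0.8 -0.2  0.9] torq n [ 0.06  0.39 -0.04] gap 0.0424 gf 0.0 need [ 0.003 -0.007  0.164] [-0.013 -0.017 -5.889]
t 9.6 bed [ 52.56  54.09 116.97] F(v,y,n) [-0.1  0.9  0.2] torq n [ 0.06  0.49 -0.06] gap 0.0423 gf 0.0 need [ 0.009 -0.005  1.049] [-0.002 -0.018 -0.054]
```

```bash
python3 -m crank '[{"x":0.009,"y":0,"z":0.2,"wx":0,"wy":0,"wz":-0.05},{"x":0,"y":0,"z":0.35,"wx":0,"wy":0,"wz":0},{"x":0,"y":0,"z":0.4,"wx":0,"wy":0,"wz":0},{"x":0,"y":0,"z":0.35,"wx":0,"wy":0,"wz":0},{"x":0,"y":0,"z":0.25,"wx":0,"wy":0,"wz":0},{"x":0,"y":0,"z":0.15,"wx":0,"wy":0,"wz":0},{"x":0,"y":0,"z":0,"wx":0,"wy":0,"wz":0},{"x":0,"y":0,"z":0,"wx":0,"wy":0,"wz":0}]' 0.45 >/dev/null; python3 st.py 52.7,53.6,46 -1.41
```

```text
t 10.27 bed [52.05 54.01 50.18] F(v,y,n) [0.1 0.7 0. ] torq n [0.06 0.43 0.01] gap 0.0426 gf 0.0 need [ 0.007 -0.018  0.105] [ 0.007 -0.008  0.012]
```

```bash
python3 -m crank '[{"x":0.007,"y":-0.016,"z":0.09,"wx":0,"wy":0,"wz":0},{"x":0,"y":0,"z":0,"wx":0,"wy":0,"wz":0}]' 0.45 >/dev/null; python3 st.py 52.7,53.6,46 -1.41
python3 -m crank '[{"x":0,"y":0,"z":0,"wx":0,"wy":0,"wz":0},{"x":0,"y":0,"z":0,"wx":0,"wy":0,"wz":0},{"x":0,"y":0,"z":0,"wx":0,"wy":0,"wz":0},{"x":0,"y":0,"z":0,"wx":0,"wy":0,"wz":0},{"x":0,"y":0,"z":0,"wx":0,"wy":0,"wz":0},{"x":0,"y":0,"z":0,"wx":0,"wy":0,"wz":0},{"x":0,"y":0,"z":0,"wx":0,"wy":0,"wz":0}]' 0 >/dev/null; python3 st.py 52.7,53.6,46 -1.41
```

```text
t 10.43 bed [52.76 53.66 46.5 ] F(v,y,n) [-0.9  0.2 -0.6] torq n [ 0.05  0.49 -0.08] gap 0.0424 gf 0.0 need [0.002 0.001 0.012] [ 0.009 -0.004  0.013]
t 11.02 bed [52.29 53.75 46.69] F(v,y,n) [-4.4  2.  -0.3] torq n [ 0.4   1.75 -0.01] gap 0.0267 gf 30.0 need [ 0.002 -0.011  0.017] [ 0.014 -0.004  0.017]
```

A gap of 27 mm means the tips closed on the hub. Open, rise 5 mm, and close on the bar above it.

```bash
python3 -m crank '[{"x":0,"y":0,"z":0,"wx":0,"wy":0,"wz":0},{"x":0,"y":0,"z":0,"wx":0,"wy":0,"wz":0},{"x":0,"y":0,"z":-0.07,"wx":0,"wy":0,"wz":0},{"x":0,"y":0,"z":-0.06,"wx":0,"wy":0,"wz":0},{"x":0,"y":0,"z":0,"wx":0,"wy":0,"wz":0}]' 0.45 >/dev/null; python3 st.py 52.7,53.6,51.5 -1.41
python3 -m crank '[{"x":0,"y":0,"z":0,"wx":0,"wy":0,"wz":0},{"x":0,"y":0,"z":0,"wx":0,"wy":0,"wz":0},{"x":0,"y":0,"z":0,"wx":0,"wy":0,"wz":0},{"x":0,"y":0,"z":0,"wx":0,"wy":0,"wz":0},{"x":0,"y":0,"z":0,"wx":0,"wy":0,"wz":0},{"x":0,"y":0,"z":0,"wx":0,"wy":0,"wz":0},{"x":0,"y":0,"z":0,"wx":0,"wy":0,"wz":0}]' 0 >/dev/null; python3 st.py 52.7,53.6,51.5 -1.41
```

```text
t 11.43 bed [52.82 53.74 52.18] F(v,y,n) [-1.4  0.2 -0.8] torq n [ 0.07  0.52 -0.01] gap 0.0423 gf 0.0 need [0.004 0.002 0.017] [ 0.008 -0.004  0.013]
t 12.02 bed [52.33 54.11 52.69] F(v,y,n) [-1.7 -0.1 10.7] torq n [ 0.04  0.84 -0.03] gap 0.0126 gf 41.4 need [ 0.011 -0.011  0.03 ] [0.017 0.004 0.014]
```

```bash
python3 -m crank '[{"x":0,"y":0,"z":-0.008,"wx":0,"wy":0,"wz":0.4},{"x":0,"y":0,"z":0,"wx":0,"wy":0,"wz":0.6},{"x":0,"y":0,"z":0,"wx":0,"wy":0,"wz":0.6},{"x":0,"y":0,"z":0,"wx":0,"wy":0,"wz":0.6},{"x":0,"y":0,"z":0,"wx":0,"wy":0,"wz":0.6}]' 0 >/dev/null; python3 st.py 52.4,54.1,52.4 -0.07
python3 -m crank '[{"x":0,"y":0,"z":0,"wx":0,"wy":0,"wz":0.6},{"x":0,"y":0,"z":0,"wx":0,"wy":0,"wz":0.6},{"x":0,"y":0,"z":0,"wx":0,"wy":0,"wz":0.6},{"x":0,"y":0,"z":0,"wx":0,"wy":0,"wz":0.6},{"x":0,"y":0,"z":0,"wx":0,"wy":0,"wz":0.6}]' 0 >/dev/null; python3 st.py 52.4,54.1,52.4 -0.07
```

```text
t 12.43 bed [52.46 53.94 52.79] F(v,y,n) [-0.9 -0.   8.9] torq n [-0.08  0.73  0.2 ] gap 0.0131 gf 40.4 need [-0.003  0.003  0.01 ] [ 0.011 -0.009  8.354]
t 12.85 bed [52.59 53.87 52.77] F(v,y,n) [-0.3 -1.   8.6] torq n [-0.33  0.36  0.23] gap 0.0126 gf 40.5 need [-0.     0.007  0.009] [ 0.007 -0.009  5.353]
```

```bash
python3 -m crank '[{"x":0,"y":0,"z":0,"wx":0,"wy":0,"wz":0.6},{"x":0,"y":0,"z":0,"wx":0,"wy":0,"wz":0.6},{"x":0,"y":0,"z":0,"wx":0,"wy":0,"wz":0.6},{"x":0,"y":0,"z":0,"wx":0,"wy":0,"wz":0.6},{"x":0,"y":0,"z":0,"wx":0,"wy":0,"wz":0.6},{"x":0,"y":0,"z":0,"wx":0,"wy":0,"wz":0.6}]' 0 >/dev/null; python3 st.py 52.4,54.1,52.4 -0.07
python3 -m crank '[{"x":0,"y":0,"z":0,"wx":0,"wy":0,"wz":0.5},{"x":0,"y":0,"z":0,"wx":0,"wy":0,"wz":0.5},{"x":0,"y":0,"z":0,"wx":0,"wy":0,"wz":0.3},{"x":0,"y":0,"z":0,"wx":0,"wy":0,"wz":0}]' 0 >/dev/null; python3 st.py 52.4,54.1,52.4 -0.07
```

```text
t 13.35 bed [52.82 53.71 52.75] F(v,y,n) [ 1.9 -3.1 10.8] torq n [-0.84 -0.09  0.28] gap 0.0125 gf 40.6 need [0.007 0.012 0.009] [ 0.    -0.008  1.753]
t 13.68 bed [52.92 53.62 52.72] F(v,y,n) [ 2.7 -3.3 10.9] torq n [-0.9  -0.21  0.13] gap 0.0127 gf 40.6 need [0.011 0.014 0.008] [-0.002 -0.005  0.459]
```

Nearly there; continue to the hard end, watching the torque.

```bash
python3 -m crank '[{"x":0,"y":0,"z":0,"wx":0,"wy":0,"wz":0.3},{"x":0,"y":0,"z":0,"wx":0,"wy":0,"wz":0.3}]' 0 >/dev/null; python3 st.py 52.4,54.1,52.4 -0.07
python3 -m crank '[{"x":0,"y":0,"z":0,"wx":0,"wy":0,"wz":0.3},{"x":0,"y":0,"z":0,"wx":0,"wy":0,"wz":0.2}]' 0 >/dev/null; python3 st.py 52.4,54.1,52.4 -0.07
```

```text
t 13.85 bed [52.92 53.59 52.72] F(v,y,n) [ 3.5 -3.5 12.1] torq n [-1.06 -0.28  0.3 ] gap 0.0129 gf 40.7 need [0.012 0.013 0.008] [-0.003 -0.006 -0.13 ]
t 14.02 bed [52.91 53.66 52.75] F(v,y,n) [ 3.6 -4.  11.9] torq n [-0.94 -0.27  0.71] gap 0.013 gf 39.0 need [0.013 0.011 0.009] [-0.002 -0.006 -0.632]
```

```bash
python3 -m crank '[{"x":0,"y":0,"z":0,"wx":0,"wy":0,"wz":0.25},{"x":0,"y":0,"z":0,"wx":0,"wy":0,"wz":0}]' 0 >/dev/null; python3 st.py 52.4,54.1,52.4 -0.07
python3 -m crank '[{"x":0,"y":0,"z":0,"wx":0,"wy":0,"wz":0.25},{"x":0,"y":0,"z":0,"wx":0,"wy":0,"wz":0}]' 0 >/dev/null; python3 st.py 52.4,54.1,52.4 -0.07
```

```text
t 14.18 bed [52.88 53.61 52.74] F(v,y,n) [ 3.1 -3.1 12.2] torq n [-0.88 -0.31  0.82] gap 0.0133 gf 39.3 need [0.012 0.012 0.009] [-0.002 -0.005 -0.879]
t 14.35 bed [52.66 53.6  52.74] F(v,y,n) [ 1.5 -3.9 11.2] torq n [-0.8   0.08  0.77] gap 0.0137 gf 39.2 need [0.007 0.012 0.009] [-1.000e-03 -8.000e-03 -1.127e+00]
```

It's at the hard end: torque has plateaued at 0.8 N m and the gap is opening. Let go and rise.

```bash
python3 -m crank '[{"x":0,"y":0,"z":0,"wx":0,"wy":0,"wz":0},{"x":0,"y":0,"z":0,"wx":0,"wy":0,"wz":0},{"x":0,"y":0,"z":0,"wx":0,"wy":0,"wz":0},{"x":0,"y":0,"z":-0.2,"wx":0,"wy":0,"wz":0},{"x":0,"y":0,"z":-0.5,"wx":0,"wy":0,"wz":0},{"x":0,"y":0,"z":-0.6,"wx":0,"wy":0,"wz":0},{"x":0,"y":0,"z":-0.6,"wx":0,"wy":0,"wz":0},{"x":0,"y":0,"z":-0.3,"wx":0,"wy":0,"wz":0},{"x":0,"y":0,"z":0,"wx":0,"wy":0,"wz":0}]' 0.7 >/dev/null; python3 st.py 8.4,32,120 0
python3 - <<'E'
from h import *
from workcell import optics
c=optics.calibration("wrist"); p,d=optics.camera("wrist"); cv2.imwrite("pics/w4.png",p[:,:,::-1])
b=(cloud(c,d)-O)@B*1000
dark=(p.max(2)<70)&(d>0)&(b[...,1]>10)&(b[...,1]<90)
for nm,v0,v1,lo,hi in [("fin",-12,22,42,58),("knob",20,85,65,80)]:
    m=dark&(b[...,0]>v0)&(b[...,0]<v1)&(b[...,2]>lo)&(b[...,2]<hi); q=b[m]; print(nm,len(q),np.percentile(q,[2,50,98],axis=0).round(1).tolist(),cv2.minAreaRect(q[:,:2].astype(np.float32)))
E
```

```text
t 15.1 bed [ 52.35  54.24 142.49] F(v,y,n) [-0.9 -0.1 -0.2] torq n [ 0.02  0.42 -0.02] gap 0.0658 gf 0.0 need [ 1.059 -0.626  0.564] [ 0.015 -0.025 -0.536]
fin 648 [[-5.9, 28.2, 42.4], [7.5, 34.2, 45.3], [21.3, 39.9, 47.1]] ((7.714768409729004, 34.07567596435547), (12.859512329101562, 28.51727294921875), 89.66087341308594)
knob 1178 [[28.1, 47.1, 66.5], [52.6, 54.2, 70.1], [76.2, 60.6, 71.7]] ((52.75245666503906, 53.789737701416016), (50.946468353271484, 12.975862503051758), 3.7422330379486084)
```

View pics/w4.png

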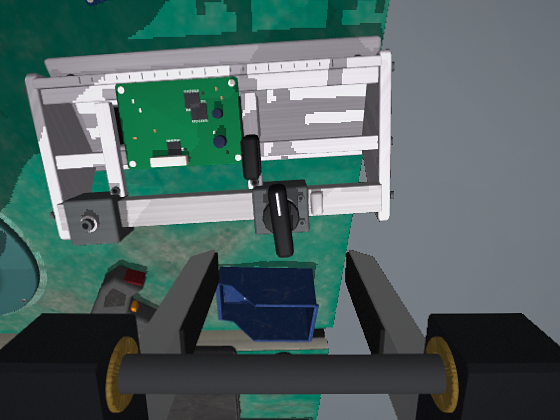

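The final view shows the knob bar (283,220) across the rail at about 1.5 rad. The board is gripped between both jaws, with the fin still at y≈33.8 and nothing else moved. Handing in.

```bash
python3 -c "
from workcell import arm
print(arm.close_job())"
```

```text
the job is handed in; nothing more can be done
None
```

I handed the job in at about 15 s: the jaw is past the bump, the board is home and gripped at about 6 N (estimated from the push force and spring travel), and the knob is turned to its hard stop, about 1.5 rad, so the jaw should be locked. The gripper is clear and nothing around the holder was touched; on the first try at the knob the fingers briefly closed on its hub, so I re-gripped higher.

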